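Shut the carton into the parts locker

ROBOT

A 7-joint arm with a two-finger parallel gripper is mounted at the origin on the work surface. World frame = base frame: x ahead of the robot, y to its left, z up, the work surface at z = 0. Lengths are in m, angles in rad, forces in N, time in s.
With the tool pointing down it reaches from about 0.425 to 0.925 m from the base axis. Payload 6.8 kg.
Tool frame: the origin (TCP) lies on the mounting face of the last link; the fingertips stand 173 mm ahead of it and the grasp point (between the pads) lies 155 mm ahead of it; z points along the fingers, y is the line along which they close (so a half turn about z gives the same grasp; the last joint's range is limited). The gripper opens to 85 mm and grips with 20 to 120 N. Pads are 22 mm wide; open, the fingers measure 114 mm over their backs; the gripper's body (76 mm by 85 mm) begins 54 mm behind the grasp point. The pads swing forward as they close: fully open they stand 13 mm farther back than shut.
Start: joints at [1.007, 0.477, 0.022, 1.555, -0.011, 1.109, -0.083], TCP at [0.297, -0.606, 0.405] pointing down, gripper open.
Joint ranges: [-2.96, 2.96], [-0.34, 2.1], [-1.41, 1.46], [0.24, 2.44], [-1.37, 4.51], [0.17, 1.92], [-2.96, 2.96]. Speed limits (rad/s): [2.39, 2.39, 3.14, 3.14, 3.14, 3.14, 3.14].

INTERFACE

Orientations are given as a rotation vector (axis times angle).
In Python, from bench import r gives the robot as it stands.
- The arm moves only by the tool carry_out, never from a script. Its argument "moves" is a list of rows, each a list of 5 numbers: the shift along the tool's x, y, z in m, then the turn about the tool's z in rad, then the finger opening in m, from 0 to 0.0854. In form: [[dx, dy, dz, roll, claw], ...]. A call has exactly 8 rows; each row is the pose to reach, as a shift and turn from the pose commanded when the call began, along the tool's axes at that moment; what a row does not reach only later rows make up. A row lasts 1/10 s, in which the tool goes at most 50 mm and 8.59 degrees, less where a joint would pass 70% of its speed; a pose out of reach is approached as far as the arm can. A call with a gripper value outside its range is refused whole. The fingers move at their own pace and stop on an object; "force" is the grip in N (left out, the last holds). Time passes only in rows, so rows that repeat a pose let the fingers close, or fill a call up. It gives the time, the measured TCP pose, the force, the opening and the grip force at its end, in the units of the state.
- r.get_obs(): the state, without advancing time (a new reading comes with each control period).
- r.grab_frame(name): name is "side" or "top"; returns the picture (480x640x3 uint8, red, green, blue); there is no depth.
- r.calibration(name): a dict with "fx", "fy", "cx", "cy" (pixels), "rvec" (rotation vector, rad) and "tvec" (3), from world to camera coordinates, as OpenCV has them. Camera axes: x right, y down, z forward; pixel columns grow to the right and rows downward; lengths in m; the calibration is good to about 2 mm. A picture is of the moment at which its call begins. calibration takes no time and is no camera call.
- r.hand_in(): hands the job in; it is judged then, once.
The state is a dict: "clock": time; "joints": joint angles; "qvel": joint speeds; "tau": joint torques, N m; "tcp_pos": TCP position; "orientation": TCP orientation; "contact_force": force on the tool from outside, world axes, zero at the start; "moment": the same for the moment, N m; "grip_width": finger opening in m; "gripper_force": force on a finger pad.
Only numpy, scipy, OpenCV 4.12 (cv2) and the standard library are available. Lean on these libraries where they do the work, as an engineer would, in place of code of your own. Each camera call takes 0.05 s, during which the arm holds its last target. There are 200 camera calls.

TASK

Put the parts carton away with fingertip pushes only, grasping and lifting nothing: push the carton that sticks out of the low steel locker until it is wholly inside, and only then swing the locker's door shut, gently, without slamming it. When the door is fully shut, push the bolt's upright knob all the way across so that the bolt bars the door, then take the hand away; leave everything else on the bench where it is.

Things in the scene. Friction and masses are not known exactly. Their poses are not given: they have to be found in the camera images.
- locker: Low grey steel locker, bottomless, fixed to the bench. Origin on the bench under the box's middle; x points into the locker, y to the left looking in, z up. In this frame the box spans x -100 to 100, y -85 to 85, z 0 to 110 mm; walls 6 mm, inside 158 mm wide, 194 mm deep. The roof (z 104 to 110) covers only x -65 to 100: behind the doorway a 35 mm slot is open to above.
- doorway (a point): Middle of the open front of the locker (its front edge), at bench height; locker frame x = -100, y = 0; same axes as the locker. The carton is wholly inside when no part of its front is on the -x side of this. To the right of the doorway a fixed jamb post, locker frame x -100 to -70, y -165 to -85, z 0 to 110 mm, carries the bolt.
- door (a joint): Door angle, rad: 0 shut, growing as it opens outwards, stop at 1.95; starts at about 1.5 to 1.8. Vertical hinge left of the doorway (locker frame x -106, y 85 mm). Panel 170 mm wide, 12 mm thick (hinge axis in mid-thickness), 2 to 108 mm above the bench. Light friction (0.1 N m), stays where left; no latch or spring. Shut, the panel covers locker x -112 to -100 mm.
- door_hinge (a point): Point on the door's hinge axis, 110 mm above the bench. Its axes turn with the door: -y runs along the panel from the hinge to the free edge, -x is the outward normal of the outer face (the face to push to shut it).
- door_edge (a point): Free vertical edge of the door, mid-thickness, 170 mm from the hinge, 110 mm above the bench; same axes as door_hinge.
- bolt (a joint): Travel of the bolt in m: 0 drawn back, 0.040 fully across (end stop) in front of the shut door. It grows as the bolt moves in the locker's +y direction (left, towards the door). Friction about 1.5 N; stays where it is left.
- bolt_knob (a point): Centre of the top of the bolt's upright knob, 130 mm above the bench. The knob is a steel post 12 mm (locker x) by 14 mm (locker y) standing on the bolt bar (10 mm thick, 88 mm above the bench); in the locker frame it is at x = -121 mm and y = -137 mm (drawn back) to -97 mm (across).
- carton: Closed cardboard parts carton, loose, about 0.6 kg, 150 mm (its x, in-out) by 100 mm (its y) by 90 mm tall, standing on the bench partly inside the locker. Origin at the centre of its underside; x points into the locker. It starts with its front face about 40 to 80 mm outside the doorway, nearly square to it.
- carton_front (a point): Middle of the top edge of the carton's front face (the face that sticks out), 90 mm above the bench.
- carton_front_left (a point): Left end of that top edge (50 mm from carton_front).
- carton_front_right (a point): Right end of that top edge (50 mm from carton_front).
- paint_can: Bystander, not to be disturbed: steel can, 66 mm across, 90 mm tall.
- tape_roll: Bystander, not to be disturbed: grey ring-shaped roll, 68 mm across, 45 mm tall.
- screwdriver: Bystander, not to be disturbed: black-handled screwdriver 150 mm long lying on the locker's roof.
- offcut: Bystander, not to be disturbed: wood block 60 x 90 x 22 mm lying in front of the locker.
- lamp_head: Bystander, not to be disturbed: black lamp head 72 mm across with a white globe, 114 mm tall, standing on the bench.
- hammer: Bystander, not to be disturbed: hammer lying on the bench.
- jar: Bystander, not to be disturbed: glass jar with a steel cap, 64 mm across, 100 mm tall.
Mind the look-alikes: they are no part of the job. What is shaped like the carton but green or turquoise is not meant.

How it is judged:
By the outcome, as a careful person would: the job done as asked, in the order asked, and still so for the second after the job is handed in, with the robot touching nothing.
It also fails if it takes over 58 s, if anything falls off the work surface, if the arm or the gripper's body presses on something with over 40 N, if the wrist force passes 120 N, or if a joint passes its speed limit or range.

## Working session

There is one attempt and no reset: what is moved stays moved. The work goes in short steps, Python scripts to look and compute and a tool call to move; the robot and the scene stay as the last step left them, time stands still between calls to the robot, and variables do not carry over. Pictures are saved under pics/ and viewed, at most 10 in all, crops included, and the job is handed in when it is done.

Besides the shell and the picture viewer there is one more tool, called after "Call:" in YAML: its name, and indented under it one key for each argument. carry_out: Moves the arm, as the interface text tells. Its arguments: {"type":"object","properties":{"moves":{"type":"array","items":{"type":"array","items":{"type":"number"}}},"force":{"type":"number"}},"required":["moves"]}

```bash
mkdir -p pics
python3 - <<'E'
from bench import r
import cv2
for n in("top","side"):
    cv2.imwrite(f"pics/{n}0.png",r.grab_frame(n)[:,:,::-1]); print(r.calibration(n))
print(r.get_obs())
E
```

```text
{'fx': 503.98276233188756, 'fy': 503.98276233188756, 'cx': 317.3818096838706, 'cy': 247.8208204912432, 'rvec': array([ 2.20003899, -2.21306251,  0.05940129]), 'tvec': array([-0.00455024,  0.50543085,  1.46206832])}
{'fx': 459.7241532518203, 'fy': 459.7241532518203, 'cx': 320.6283452321305, 'cy': 243.04701256611443, 'rvec': array([ 0.42395821, -2.83378226,  1.01027016]), 'tvec': array([0.47386867, 0.17144283, 1.08776915])}
{'clock': 0.1, 'joints': array([ 1.00691471,  0.47771171,  0.02233966,  1.55636092, -0.01151765,
        1.10935839, -0.08310567]), 'qvel': array([ 0.00075998, -0.00200746,  0.00016454, -0.00187121,  0.00164459,
       -0.00103917,  0.00062416]), 'tau': array([ 5.28838325e-03, -5.97760856e+01,  1.61428783e+00, -2.81954080e+01,
        1.28572300e-02,  5.07191449e-03, -2.71413518e-05]), 'tcp_pos': array([ 0.2970064 , -0.60585257,  0.40382297]), 'orientation': array([-3.05876747e+00, -7.09402831e-01,  7.70383700e-04]), 'contact_force': array([ 0.87912258, -0.33645795,  0.00719766]), 'moment': array([-0.04364814, -0.00408102,  0.0539896 ]), 'gripper_force': 0.0, 'grip_width': 0.08535150624476595}
```

View pics/top0.png

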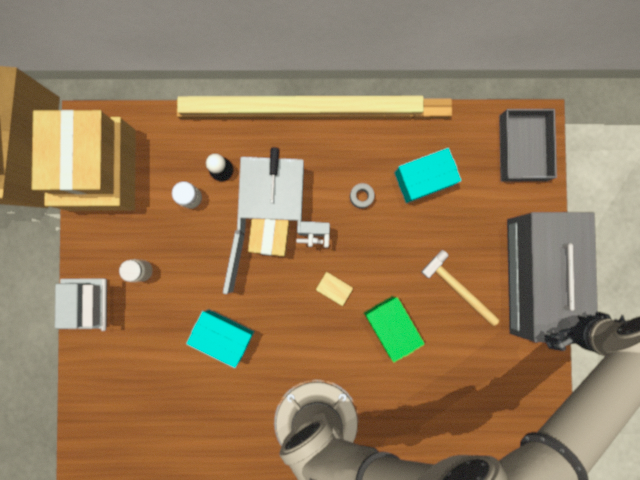

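View pics/side0.png

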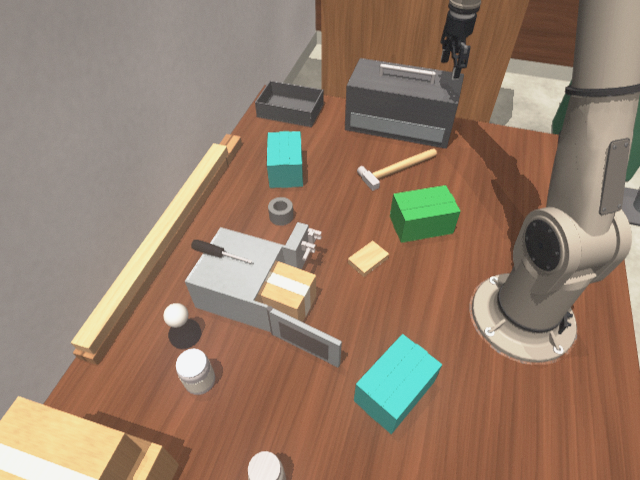

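The top view shows the locker roof at about (240–303, 157–220), the carton at (249–287, 219–256), the door from (238,232) to (228,292) and the bolt near (315,238). I'll zoom in for accurate corners.

Run:
```python
import cv2
a=cv2.imread("pics/top0.png")[145:305,200:360]
cv2.imwrite("pics/top0c.png",cv2.resize(a,(600,600),interpolation=cv2.INTER_CUBIC))
a=cv2.imread("pics/side0.png")[215:375,180:360]
cv2.imwrite("pics/side0c.png",cv2.resize(a,(675,600),interpolation=cv2.INTER_CUBIC))
```

```text
(no output)
```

View pics/top0c.png

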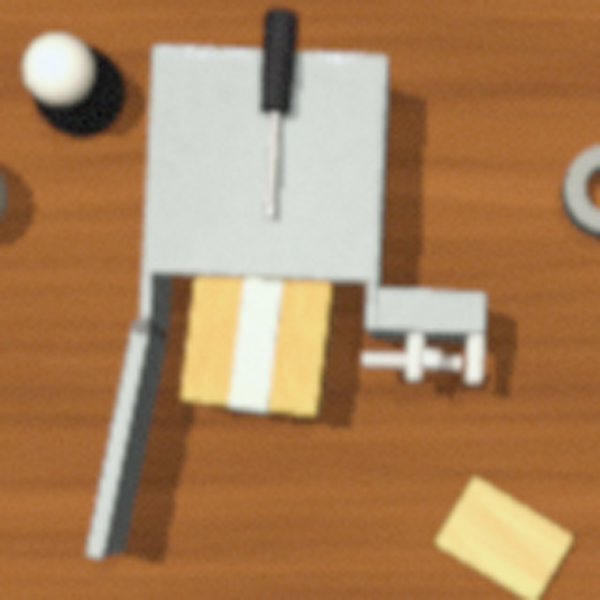

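View pics/side0c.png

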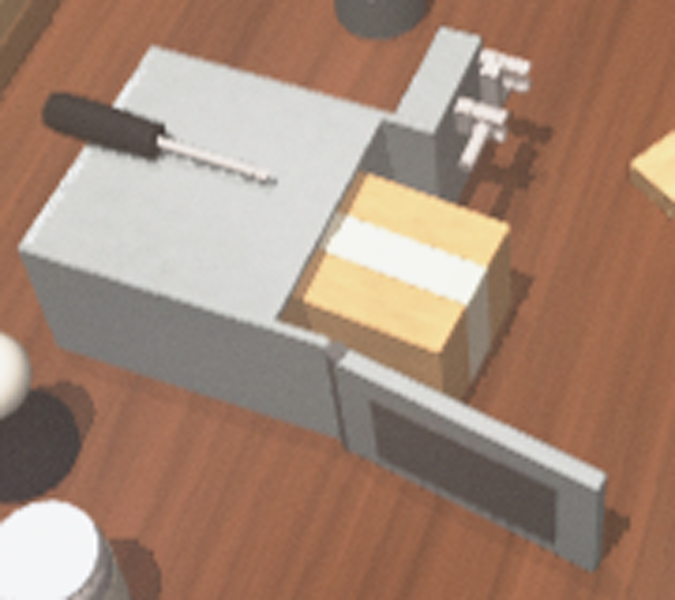

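```bash
cat > h.py <<'E'
import numpy as np, cv2
from scipy.optimize import least_squares
from bench import r
C={n:r.calibration(n) for n in("top","side")}
def proj(n,P):
    c=C[n];K=np.array([[c['fx'],0,c['cx']],[0,c['fy'],c['cy']],[0,0,1]])
    return cv2.projectPoints(np.array(P,float).reshape(-1,3),c['rvec'],c['tvec'],K,None)[0][:,0]
def T(p,L):
    L=np.atleast_2d(np.array(L,float));c,s=np.cos(p[2]),np.sin(p[2])
    return np.c_[p[0]+c*L[:,0]-s*L[:,1],p[1]+s*L[:,0]+c*L[:,1],L[:,2]]
OFF={"top":(200,145),"side":(180,215)}
def px(n,uv): return np.array(OFF[n])+(np.array(uv,float)+.5)/3.75-.5
def fit(obs,p0):
    f=lambda p:np.concatenate([(proj(n,T(p,[o[0] for o in l]))-px(n,[o[1] for o in l])).ravel() for n,l in obs.items()])
    s=least_squares(f,p0,loss='soft_l1');return s.x,f(s.x)
E
python3 - <<'E'
from h import *
np.set_printoptions(precision=3,suppress=True)
z=.11
L={"top":[((.1,.085,z),(152,45)),((.1,-.085,z),(388,55)),((-.1,-.165,z),(487,335)),((-.07,-.165,z),(487,292)),((-.1,-.085,z),(367,330))],
"side":[((.1,.085,z),(22,250)),((.1,-.085,z),(152,46)),((-.1,-.165,z),(480,38)),((-.1,-.085,z),(433,130)),((-.07,-.165,z),(440,28)),((-.1,.085,z),(335,343))]}
p,e=fit(L,[.6,.1,0]);print("locker",p,e)
Cc={"top":[((-.075,.05,.09),(181,402)),((-.075,-.05,.09),(317,416))],"side":[((-.075,.05,.09),(440,350)),((-.075,-.05,.09),(508,228)),((-.075,.05,.09),(440,350))]}
c,e=fit(Cc,[p[0]-.08,p[1],0]);print("carton",c,e)
R=lambda q:(np.array([[np.cos(p[2]),np.sin(p[2])],[-np.sin(p[2]),np.cos(p[2])]])@(q[:,:2]-p[:2]).T).T
print("front corners in locker",R(T(c,[(-.075,.05,.09),(-.075,-.05,.09)])))
# door
h=T(p,[(-.106,.085,.108)])[0]
f=lambda a:(proj("top",[h[0]-.17*np.sin(a[0]-p[2])*1,0,0])) 
def edge(a): # door dir at 0 is -y locker, rotates outward (-x)
    return T(p,[(-.106-.17*np.sin(a),.085-.17*np.cos(a),.108)])
s=least_squares(lambda a:(proj("top",edge(a[0]))-px("top",[(98,553)])).ravel(),[1.6]);print("door",s.x,s.fun,edge(s.x[0]))
for y in(-.137,-.097):
  k=T(p,[(-.121,y,.13)]);print("knob",k,(proj("top",k)-OFF["top"])*3.75,(proj("side",k)-OFF["side"])*3.75)
E
```

```text
locker [ 0.646  0.123 -0.042] [-0.153  1.12  -1.053  0.84  -0.88  -0.034 -0.494  0.475  1.806  0.217
 -1.265 -0.348 -0.354 -0.246  0.42  -0.962  1.014 -1.453 -0.312 -1.306
 -2.088  0.618]
carton [ 0.561  0.128 -0.108] [-0.258 -0.011 -0.444 -0.04  -0.05   0.116  0.322 -1.895 -0.05   0.116]
front corners in locker [[-0.156  0.056]
 [-0.163 -0.044]]
door [1.713] [-0.406  2.254] [[0.376 0.244 0.108]]
knob [[ 0.519 -0.008  0.13 ]] [[443.209 359.368]] [[495.008  51.426]]
knob [[0.521 0.032 0.13 ]] [[387.39  357.316]] [[472.683  97.459]]
```

Run:
```python
import cv2,numpy as np
a=cv2.imread("pics/top0.png")[218:258,292:337];b=cv2.imread("pics/side0.png")[218:268,285:330]
cv2.imwrite("pics/bolt.png",np.hstack([cv2.resize(x,(400,int(x.shape[0]*400/45)),interpolation=cv2.INTER_CUBIC)[:355] for x in(a,b)]))
```

```text
(no output)
```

View pics/bolt.png

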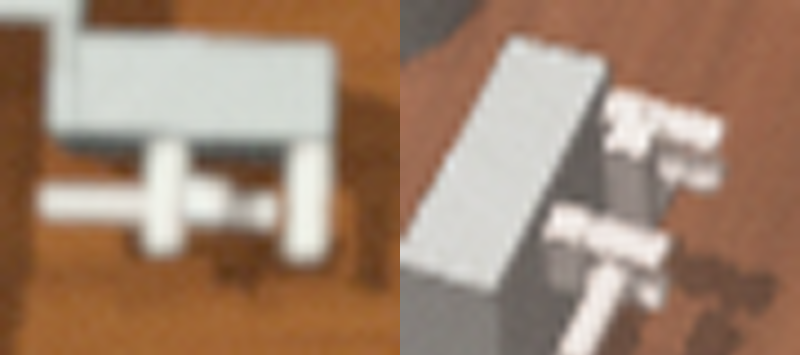

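The carton juts out about 60 mm, the door stands at 1.71 rad, and the knob lies beside the jamb between two fixed guides. I'll push the carton with two spread fingers, square to the locker.

```bash
cat >> h.py <<'E'
from scipy.spatial.transform import Rotation as Ro
P=np.array([.646,.123,-.042])
np.set_printoptions(precision=4,suppress=True)
def plan(*wps):
    "waypoints (locker x,y, tcp z, world yaw of tool x) -> shift & roll from present tool pose"
    o=r.get_obs();R=Ro.from_rotvec(o['orientation']).as_matrix()
    y0=np.arctan2(R[1,0],R[0,0]);l=Ro.from_euler('z',-P[2]).as_matrix()@(o['tcp_pos']-[P[0],P[1],0])
    print("t",o['clock'],"tcp locker",l,"yaw",y0-P[2],"F",o['contact_force'])
    for w in wps:
        g=T(P,[w[:3]])[0];d=R.T@(g-o['tcp_pos']);dy=(y0-(w[3]+P[2])+np.pi)%(2*np.pi)-np.pi
        print(w,"shift",d,"roll",dy,"dist",np.linalg.norm(d))
E
python3 - <<'E'
from h import *
def tri(ut,us):
    Ps=[]
    for n,u in(("top",ut),("side",us)):
        c=C[n];K=np.array([[c['fx'],0,c['cx']],[0,c['fy'],c['cy']],[0,0,1]])
        Ps.append(K@np.c_[cv2.Rodrigues(c['rvec'])[0],c['tvec']])
    X=cv2.triangulatePoints(*Ps,np.array(ut,float),np.array(us,float));X=X[:3,0]/X[3,0]
    return Ro.from_euler('z',-P[2]).as_matrix()@(X-[P[0],P[1],0])
print(tri((326.6,247.6),(320.5,232.2)),tri((310.5,246.5),(314.7,245.5)))
plan((-.15,-.44,.40,0),(-.21,-.2,.38,0),(-.21,0,.34,0),(-.19,0,.226,0))
E
```

```text
[-0.1357 -0.1603  0.0967] [-0.1353 -0.1162  0.0961]
t 0.1 tcp locker [-0.3181 -0.7429  0.4038] yaw 0.4977907682526581 F [ 0.8791 -0.3365  0.0072]
(-0.15, -0.44, 0.4, 0) shift [ 0.2923 -0.1858  0.0041] roll 0.4977907682526581 dist 0.34639956365188246
(-0.21, -0.2, 0.38, 0) shift [ 0.3542 -0.4253  0.0245] roll 0.4977907682526581 dist 0.5540306547791891
(-0.21, 0, 0.34, 0) shift [ 0.4497 -0.601   0.0648] roll 0.4977907682526581 dist 0.7533930569543522
(-0.19, 0, 0.226, 0) shift [ 0.4673 -0.5912  0.1788] roll 0.4977907682526581 dist 0.7745140779258921
```

Call:
carry_out:
  moves:
    - [0.04,-0.025,0,0.14,0.05]
    - [0.08,-0.05,0,0.28,0.05]
    - [0.12,-0.075,0,0.42,0.05]
    - [0.16,-0.1,0,0.498,0.05]
    - [0.2,-0.125,0,0.498,0.05]
    - [0.24,-0.15,0,0.498,0.05]
    - [0.275,-0.175,0.004,0.498,0.05]
    - [0.292,-0.2,0.004,0.498,0.05]

```text
clock: 0.9
tcp_pos: [0.4734, -0.2944, 0.4]
orientation: [-3.14, 0.06, -0.0]
contact_force: [1.4, -0.6, 0.1]
grip_width: 0.0499
gripper_force: 0.0
```

```bash
python3 -c "
from h import *
plan((-.2,-.2,.38,0),(-.2,0,.36,0),(-.19,0,.226,0))"
```

```text
t 0.9 tcp locker [-0.1549 -0.4243  0.4   ] yaw 0.004077857831415656 F [ 1.3529 -0.5809  0.0631]
(-0.2, -0.2, 0.38, 0) shift [-0.0442 -0.2245  0.0203] roll 0.004077857831415788 dist 0.22966954349027682
(-0.2, 0, 0.36, 0) shift [-0.0434 -0.4244  0.0406] roll 0.004077857831415788 dist 0.42856885817218643
(-0.19, 0, 0.226, 0) shift [-0.0334 -0.4242  0.1746] roll 0.004077857831415788 dist 0.459941220411652
```

Call:
carry_out:
  moves:
    - [-0.01,-0.048,0.004,0.004,0.05]
    - [-0.02,-0.096,0.008,0.004,0.05]
    - [-0.03,-0.144,0.012,0.004,0.05]
    - [-0.04,-0.192,0.016,0.004,0.05]
    - [-0.043,-0.24,0.02,0.004,0.05]
    - [-0.043,-0.288,0.025,0.004,0.05]
    - [-0.043,-0.336,0.03,0.004,0.05]
    - [-0.043,-0.38,0.035,0.004,0.05]

```text
clock: 1.7
tcp_pos: [0.4439, 0.0856, 0.3656]
orientation: [-3.141, 0.072, -0.0]
contact_force: [1.0, -0.5, 0.4]
grip_width: 0.05
gripper_force: 0.0
```

```bash
python3 -c "
from h import *
plan((-.2,0,.36,0),(-.19,0,.226,0))"
```

```text
t 1.7 tcp locker [-0.2004 -0.0458  0.3656] yaw -0.0036533680096857354 F [ 0.9904 -0.5439  0.4056]
(-0.2, 0, 0.36, 0) shift [ 0.0002 -0.0458  0.0056] roll -0.0036533680096857424 dist 0.04615194222078843
(-0.19, 0, 0.226, 0) shift [ 0.0102 -0.0458  0.1396] roll -0.0036533680096857424 dist 0.14727742965957752
```

Call:
carry_out:
  moves:
    - [0,-0.035,0,0,0.05]
    - [0,-0.049,0.03,0,0.05]
    - [0.002,-0.049,0.065,0,0.05]
    - [0.002,-0.049,0.1,0,0.05]
    - [0.002,-0.049,0.125,0,0.05]
    - [0.002,-0.049,0.14,0,0.05]
    - [0.007,-0.049,0.14,0,0.05]
    - [0.015,-0.049,0.14,0,0.05]

```text
clock: 2.5
tcp_pos: [0.4619, 0.1318, 0.2258]
orientation: [3.14, -0.072, -0.001]
contact_force: [0.0, 0.1, 0.5]
grip_width: 0.0501
gripper_force: 0.0
```

```bash
python3 -c "
from h import *
plan((-.099,0.003,.226,0))
cv2.imwrite('pics/s1.png',cv2.resize(r.grab_frame('side')[195:395,170:370,::-1],(600,600)))"
```

```text
t 2.5 tcp locker [-0.1843  0.0011  0.2258] yaw -0.003695654695258753 F [0.0042 0.093  0.5316]
(-0.099, 0.003, 0.226, 0) shift [ 0.0853 -0.0022 -0.0003] roll -0.0036956546952588987 dist 0.08535555682269645
```

View pics/s1.png

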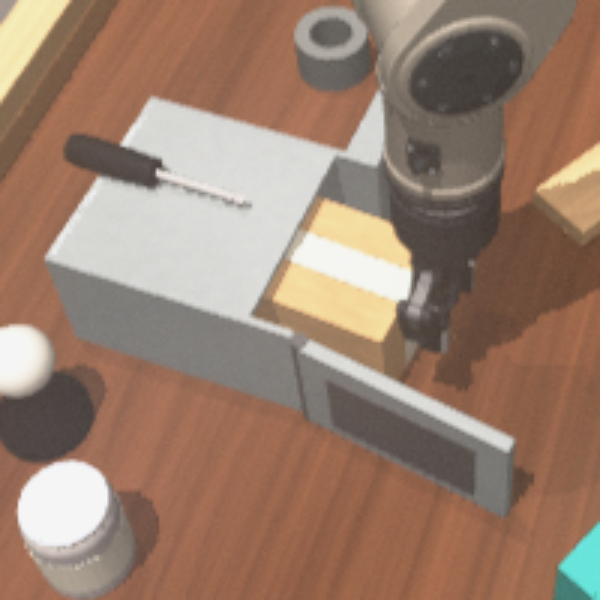

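The fingers stand just in front of the carton's front face (about (410,320) in the crop), clear of the door. Now pushing gently.

Call:
carry_out:
  moves:
    - [0.007,0,0,-0.004,0.05]
    - [0.014,0,0,-0.004,0.05]
    - [0.021,0,0,-0.004,0.05]
    - [0.028,0,0,-0.004,0.05]
    - [0.035,0,0,-0.004,0.05]
    - [0.042,0,0,-0.004,0.05]
    - [0.048,0,0,-0.004,0.05]
    - [0.054,0,0,-0.004,0.05]

```text
clock: 3.35
tcp_pos: [0.515, 0.1291, 0.2256]
orientation: [3.14, -0.066, -0.004]
contact_force: [-6.0, 0.3, 1.2]
grip_width: 0.0501
gripper_force: 2.9
```

```bash
python3 -c "
from h import *
plan((-.099,0.003,.226,0))"
```

```text
t 3.35 tcp locker [-0.1312  0.0006  0.2256] yaw 1.0351078339604358e-05 F [-5.9814  0.2568  1.2451]
(-0.099, 0.003, 0.226, 0) shift [ 0.0322 -0.0024 -0.0005] roll 1.0351078339798647e-05 dist 0.03225582936493516
```

Call:
carry_out:
  moves:
    - [0.006,0,0,0,0.05]
    - [0.012,0,0,0,0.05]
    - [0.018,0,0,0,0.05]
    - [0.024,0,0,0,0.05]
    - [0.029,0,0,0,0.05]
    - [0.033,0,0,0,0.05]
    - [0.035,0,0,0,0.05]
    - [0.035,0,0,0,0.05]

```text
clock: 4.15
tcp_pos: [0.5504, 0.1277, 0.2256]
orientation: [3.141, -0.066, -0.002]
contact_force: [-3.6, -0.1, -1.2]
grip_width: 0.0497
gripper_force: 1.9
```

Call:
carry_out:
  moves:
    - [-0.02,0,0,0,0.05]
    - [-0.05,0,0,0,0.05]
    - [-0.075,0,-0.01,0,0.05]
    - [-0.075,0,-0.055,0,0.03]
    - [-0.075,0,-0.1,0,0]
    - [-0.075,0.045,-0.145,0,0]
    - [-0.075,0.09,-0.17,0,0]
    - [-0.075,0.135,-0.17,0,0]

```text
clock: 4.95
tcp_pos: [0.4718, 0.0036, 0.3991]
orientation: [-3.14, 0.062, -0.016]
contact_force: [1.4, -0.1, -0.3]
grip_width: -0.0002
gripper_force: 0.0
```

```bash
python3 -c "
from h import *
plan()
a=r.grab_frame('top')[145:305,200:360,::-1];b=r.grab_frame('side')[215:375,180:340,::-1]
cv2.imwrite('pics/s2.png',np.hstack([cv2.resize(x,(400,400),interpolation=cv2.INTER_CUBIC) for x in(a,b)]))"
```

```text
t 4.95 tcp locker [-0.1691 -0.1266  0.3991] yaw 0.0022763284897567015 F [ 1.3646 -0.1235 -0.3389]
```

View pics/s2.png

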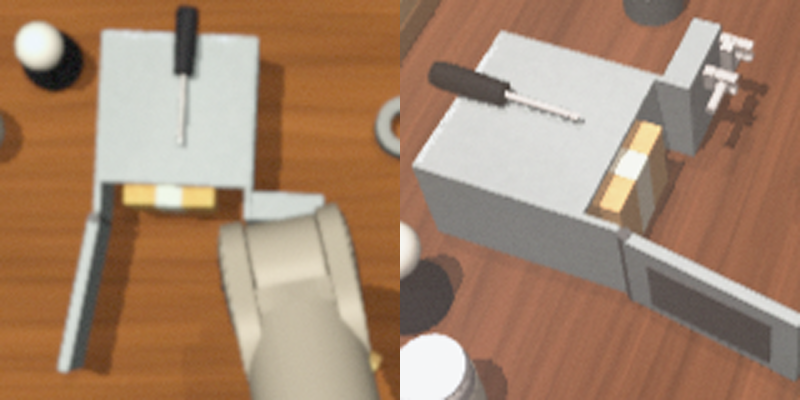

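The carton is wholly inside (front edge at crop row ≈207, behind the roof-slot/doorway line ≈215); the door hasn't moved. I'll verify numerically and plan the door approach.

```bash
cat >> h.py <<'E'
def door(a,s,gap,z,yaw=None):
    "finger centre pose (locker) at panel radius s, gap off outer face"
    d=.006+.011+gap
    return (-.106-s*np.sin(a)-d*np.cos(a),.085-s*np.cos(a)+d*np.sin(a),z,-a if yaw is None else yaw)
E
python3 -c "
from h import *
for n,x in(('carton',-.085),('doorway -.1',-.1)): print(n,(proj('top',T(P,[(x,.05,.09),(x,-.05,.09)]))-OFF['top'])*2.5)
print(r.get_obs()['joints'])
plan(door(1.713,.14,.03,.36),door(1.713,.14,.03,.243))"
```

```text
carton [[127.581  202.8064]
 [218.0093 206.13  ]]
doorway -.1 [[127.02   216.3327]
 [217.4894 219.6472]]
[ 0.096   0.1608 -0.2471  2.0236  0.0525  0.9572 -1.8016]
t 5.05 tcp locker [-0.1697 -0.1331  0.397 ] yaw -0.010778737498688726 F [ 0.4643 -0.063  -0.8933]
(np.float64(-0.23792578219304716), np.float64(0.15136707009317713), 0.36, -1.713) shift [-0.0715 -0.2838  0.0359] roll 1.7022212625013111 dist 0.2948932874477986
(np.float64(-0.23792578219304716), np.float64(0.15136707009317713), 0.243, -1.713) shift [-0.0722 -0.2841  0.1528] roll 1.7022212625013111 dist 0.3306307465200282
```

```bash
sed -i 's/-a if yaw is None/np.pi-a if yaw is None/' h.py; python3 -c "
from h import *
plan(door(1.713,.14,.03,.36),door(1.713,.14,.03,.243))"
```

```text
t 5.05 tcp locker [-0.1697 -0.1331  0.397 ] yaw -0.010778737498688726 F [ 0.4643 -0.063  -0.8933]
(np.float64(-0.23792578219304716), np.float64(0.15136707009317713), 0.36, 1.428592653589793) shift [-0.0715 -0.2838  0.0359] roll -1.4393713910884818 dist 0.2948932874477986
(np.float64(-0.23792578219304716), np.float64(0.15136707009317713), 0.243, 1.428592653589793) shift [-0.0722 -0.2841  0.1528] roll -1.4393713910884818 dist 0.3306307465200282
```

Call:
carry_out:
  moves:
    - [-0.01,-0.035,0,-0.14,0]
    - [-0.02,-0.07,0,-0.28,0]
    - [-0.03,-0.11,0,-0.42,0]
    - [-0.04,-0.15,0,-0.56,0]
    - [-0.05,-0.19,0,-0.7,0]
    - [-0.06,-0.23,0,-0.84,0]
    - [-0.07,-0.26,0,-0.98,0]
    - [-0.072,-0.284,0,-1.12,0]

```text
clock: 5.85
tcp_pos: [0.4093, 0.2935, 0.3953]
orientation: [-2.689, -1.623, -0.004]
contact_force: [0.8, -0.6, -0.1]
grip_width: 0.0002
gripper_force: 0.0
```

```bash
python3 -c "
from h import *
plan(door(1.713,.14,.03,.36),door(1.713,.14,.03,.243))
print(r.get_obs()['joints'])"
```

```text
t 5.85 tcp locker [-0.2437  0.1604  0.3953] yaw 1.128112606455557 F [ 0.7538 -0.5657 -0.0831]
(np.float64(-0.23792578219304716), np.float64(0.15136707009317713), 0.36, 1.428592653589793) shift [-0.0058  0.0091  0.0353] roll -0.30048004713423593 dist 0.036919187630093886
(np.float64(-0.23792578219304716), np.float64(0.15136707009317713), 0.243, 1.428592653589793) shift [-0.0061  0.009   0.1523] roll -0.30048004713423593 dist 0.15270293928334708
[-0.2354  0.2588 -0.593   1.9375  0.1715  0.9919 -1.3916]
```

Call:
carry_out:
  moves:
    - [-0.003,0.004,0.01,-0.14,0]
    - [-0.006,0.009,0.04,-0.28,0]
    - [-0.006,0.009,0.07,-0.3,0]
    - [-0.006,0.009,0.1,-0.3,0]
    - [-0.006,0.009,0.13,-0.3,0]
    - [-0.006,0.009,0.152,-0.3,0]
    - [-0.006,0.009,0.152,-0.3,0]
    - [-0.006,0.009,0.152,-0.3,0]

```text
clock: 6.65
tcp_pos: [0.4157, 0.2818, 0.2431]
orientation: [-2.425, -1.997, -0.002]
contact_force: [-0.2, 0.1, 0.3]
grip_width: 0.0002
gripper_force: 0.0
```

```bash
python3 -c "
from h import *
plan(*[door(a,.14,g,.243) for a,g in((1.713,.02),(1.713,.01),(1.713,0),(1.67,0),(1.63,0),(1.59,0),(1.54,0),(1.48,0))])"
```

```text
t 6.65 tcp locker [-0.2367  0.1489  0.2431] yaw 1.4198589903428127 F [-0.2064  0.0749  0.305 ]
(np.float64(-0.23934303105818155), np.float64(0.14146800924609293), 0.243, 1.428592653589793) shift [-0.0078 -0.0015  0.0001] roll -0.008733663246980328 dist 0.007921161324399142
(np.float64(-0.24076027992331595), np.float64(0.13156894839900873), 0.243, 1.428592653589793) shift [-0.0178 -0.0014  0.0001] roll -0.008733663246980328 dist 0.01783659515500861
(np.float64(-0.24217752878845034), np.float64(0.12166988755192454), 0.243, 1.428592653589793) shift [-0.0278 -0.0013  0.0001] roll -0.008733663246980328 dist 0.027812649221535805
(np.float64(-0.24362797135124684), np.float64(0.115782162070595), 0.243, 1.4715926535897932) shift [-0.0338 -0.0018  0.0001] roll -0.05173366324698048 dist 0.033871494653840005
(np.float64(-0.24474884181972803), np.float64(0.1102538886844005), 0.243, 1.5115926535897932) shift [-0.0395 -0.0021  0.0001] roll -0.09173366324698051 dist 0.039512148323437725
(np.float64(-0.24564774373947196), np.float64(0.10468521446351993), 0.243, 1.551592653589793) shift [-0.0451 -0.0022  0.0001] roll -0.13173366324698055 dist 0.0451479895595243
(np.float64(-0.24645707108916898), np.float64(0.0976811348487479), 0.243, 1.601592653589793) shift [-0.0521 -0.0019  0.0001] roll -0.18173366324698037 dist 0.05217716530780433
(np.float64(-0.2469647358511629), np.float64(0.08923594693213652), 0.243, 1.6615926535897931) shift [-0.0606 -0.0011  0.0001] roll -0.24173366324698042 dist 0.060578342349943665
```

Call:
carry_out:
  moves:
    - [-0.008,-0.0015,0,-0.009,0]
    - [-0.018,-0.0015,0,-0.009,0]
    - [-0.026,-0.0015,0,-0.009,0]
    - [-0.033,-0.0018,0,-0.05,0]
    - [-0.0395,-0.002,0,-0.09,0]
    - [-0.045,-0.002,0,-0.13,0]
    - [-0.052,-0.002,0,-0.18,0]
    - [-0.0605,-0.001,0,-0.24,0]

```text
clock: 7.45
tcp_pos: [0.4028, 0.2214, 0.2433]
orientation: [2.166, 2.275, 0.003]
contact_force: [0.9, 1.0, 0.4]
grip_width: 0.0
gripper_force: 0.4
```

```bash
python3 -c "
from h import *
plan(*[door(a,.14,0,.243) for a in 1.48-.055*np.arange(1,9)])"
```

```text
t 7.45 tcp locker [-0.2471  0.0881  0.2433] yaw 1.661689390349761 F [0.9479 1.0405 0.3542]
(np.float64(-0.2469844400689988), np.float64(0.08148038944897584), 0.243, np.float64(1.716592653589793)) shift [-0.0066 -0.0005  0.0003] roll -0.05490326324003192 dist 0.006615656491529985
(np.float64(-0.24657777385276472), np.float64(0.07373547610411621), 0.243, np.float64(1.7715926535897932)) shift [-0.0143 -0.0008  0.0003] roll -0.10990326324003252 dist 0.014364773772775579
(np.float64(-0.24574596705769183), np.float64(0.0660246293551216), 0.243, np.float64(1.8265926535897932)) shift [-0.0221 -0.0007  0.0003] roll -0.16490326324003224 dist 0.022105995956985744
(np.float64(-0.24449153526510314), np.float64(0.05837116863407826), 0.243, np.float64(1.881592653589793)) shift [-0.0298 -0.0001  0.0003] roll -0.21990326324003195 dist 0.029831159514853094
(np.float64(-0.24281827217469812), np.float64(0.050798239824093414), 0.243, np.float64(1.936592653589793)) shift [-0.0375  0.0009  0.0003] roll -0.2749032632400321 dist 0.03753401649276121
(np.float64(-0.24073123813150363), np.float64(0.043328745260646825), 0.243, np.float64(1.9915926535897932)) shift [-0.0452  0.0023  0.0003] roll -0.3299032632400323 dist 0.045208613289732594
(np.float64(-0.23823674482218868), np.float64(0.035985274469488654), 0.243, np.float64(2.0465926535897934)) shift [-0.0527  0.0041  0.0003] roll -0.3849032632400329 dist 0.052849092729368635
(np.float64(-0.2353423361870246), np.float64(0.028790035850547784), 0.243, np.float64(2.101592653589793)) shift [-0.0601  0.0063  0.0003] roll -0.4399032632400326 dist 0.06044965071598333
```

Call:
carry_out:
  moves:
    - [-0.0066,-0.0005,0,-0.055,0]
    - [-0.0143,-0.0008,0,-0.11,0]
    - [-0.022,-0.0007,0,-0.165,0]
    - [-0.0298,0,0,-0.22,0]
    - [-0.0375,0.001,0,-0.275,0]
    - [-0.0452,0.0023,0,-0.33,0]
    - [-0.0527,0.0041,0,-0.385,0]
    - [-0.06,0.0063,0,-0.44,0]

```text
clock: 8.25
tcp_pos: [0.4119, 0.1614, 0.2432]
orientation: [1.618, 2.692, 0.001]
contact_force: [1.5, 1.1, 0.6]
grip_width: 0.0002
gripper_force: 0.4
```

```bash
python3 -c "
from h import *
plan(*[door(a,.14,0,.243) for a in 1.04-.055*np.arange(1,9)])"
```

```text
t 8.25 tcp locker [-0.2355  0.0286  0.2432] yaw 2.10134252028595 F [1.4537 1.0772 0.5684]
(np.float64(-0.23205676560521807), np.float64(0.021764789514455513), 0.243, np.float64(2.1565926535897932)) shift [-0.0076 -0.0005  0.0002] roll -0.055250133303843096 dist 0.007620105160779455
(np.float64(-0.22838996942261292), np.float64(0.014930781474802455), 0.243, np.float64(2.211592653589793)) shift [-0.0154 -0.0008  0.0002] roll -0.11025013330384281 dist 0.015372782785694816
(np.float64(-0.22435303690182032), np.float64(0.008308679395146946), 0.243, np.float64(2.266592653589793)) shift [-0.0231 -0.0007  0.0002] roll -0.16525013330384297 dist 0.023115512892572253
(np.float64(-0.21995817668565487), np.float64(0.0019185100850913368), 0.243, np.float64(2.321592653589793)) shift [-0.0308 -0.0001  0.0002] roll -0.2202501333038427 dist 0.030841177400427605
(np.float64(-0.2152186798752985), np.float64(-0.004220401065547063), 0.243, np.float64(2.376592653589793)) shift [-0.0385  0.0009  0.0002] roll -0.27525013330384285 dist 0.038543685017719743
(np.float64(-0.21014887983485378), np.float64(-0.010089488531305027), 0.243, np.float64(2.431592653589793)) shift [-0.0462  0.0023  0.0002] roll -0.330250133303843 dist 0.04621712847477549
(np.float64(-0.2047641088438463), np.float64(-0.015671002797632273), 0.243, np.float64(2.486592653589793)) shift [-0.0537  0.0041  0.0002] roll -0.3852501333038427 dist 0.05385566977002848
(np.float64(-0.1990806517287695), np.float64(-0.02094806403963935), 0.243, np.float64(2.541592653589793)) shift [-0.0611  0.0063  0.0002] roll -0.4402501333038429 dist 0.061453514972713785
```

Call:
carry_out:
  moves:
    - [-0.0076,-0.0005,0,-0.055,0]
    - [-0.0154,-0.0008,0,-0.11,0]
    - [-0.023,-0.0007,0,-0.165,0]
    - [-0.0308,0,0,-0.22,0]
    - [-0.0385,0.001,0,-0.275,0]
    - [-0.0462,0.0023,0,-0.33,0]
    - [-0.0537,0.0041,0,-0.385,0]
    - [-0.061,0.0063,0,-0.44,0]

```text
clock: 9.05
tcp_pos: [0.4459, 0.1104, 0.2431]
orientation: [0.992, 2.98, -0.001]
contact_force: [0.1, 0.8, 0.4]
grip_width: -0.0001
gripper_force: 0.4
```

```bash
python3 -c "
from h import *
plan(*[door(a,.14,0,.243) for a in .6-.04*np.arange(1,9)])"
```

```text
t 9.05 tcp locker [-0.1994 -0.021   0.2431] yaw 2.5412104612937636 F [0.0856 0.8169 0.4001]
(np.float64(-0.19476940459615175), np.float64(-0.024585550177223237), 0.243, np.float64(2.581592653589793)) shift [-0.0058 -0.0003  0.0001] roll -0.04038219229602946 dist 0.005830191987197885
(np.float64(-0.19031614535264318), np.float64(-0.028047722811527464), 0.243, np.float64(2.621592653589793)) shift [-0.0115 -0.0007  0.0001] roll -0.0803821922960295 dist 0.011470693576512014
(np.float64(-0.18572799826305544), np.float64(-0.031329043204894574), 0.243, np.float64(2.661592653589793)) shift [-0.0171 -0.0008  0.0001] roll -0.12038219229602953 dist 0.017108798453523356
(np.float64(-0.18101230338397933), np.float64(-0.03442426194467289), 0.243, np.float64(2.701592653589793)) shift [-0.0227 -0.0007  0.0001] roll -0.16038219229602957 dist 0.022740621770188183
(np.float64(-0.1761766048212601), np.float64(-0.03732842734115685), 0.243, np.float64(2.741592653589793)) shift [-0.0284 -0.0003  0.0001] roll -0.2003821922960296 dist 0.028363576309856618
(np.float64(-0.1712286386610375), np.float64(-0.040036893349234354), 0.243, np.float64(2.7815926535897932)) shift [-0.034   0.0002  0.0001] roll -0.24038219229602964 dist 0.03397530019089622
(np.float64(-0.16617632059365797), np.float64(-0.04254532700106772), 0.243, np.float64(2.8215926535897933)) shift [-0.0396  0.001   0.0001] roll -0.2803821922960297 dist 0.03957350014025886
(np.float64(-0.16102773325025904), np.float64(-0.044849715337918025), 0.243, np.float64(2.8615926535897933)) shift [-0.0451  0.002   0.0001] roll -0.3203821922960297 dist 0.045155912507252406
```

Call:
carry_out:
  moves:
    - [-0.0058,-0.0003,0,-0.04,0]
    - [-0.0115,-0.0007,0,-0.08,0]
    - [-0.017,-0.0008,0,-0.12,0]
    - [-0.0227,-0.0007,0,-0.16,0]
    - [-0.0284,-0.0003,0,-0.2,0]
    - [-0.034,0.0002,0,-0.24,0]
    - [-0.0396,0.001,0,-0.28,0]
    - [-0.045,0.002,0,-0.32,0]

```text
clock: 9.85
tcp_pos: [0.4829, 0.0848, 0.2429]
orientation: [0.505, 3.1, -0.002]
contact_force: [-1.1, 0.6, 0.1]
grip_width: 0.0001
gripper_force: 0.3
```

```bash
python3 -c "
from h import *
plan(*[door(a,.14,0,.243) for a in .28-.03*np.arange(1,9)])"
```

```text
t 9.85 tcp locker [-0.1613 -0.045   0.2429] yaw 2.8603658160078034 F [-1.1038  0.6177  0.0676]
(np.float64(-0.15710806546471417), np.float64(-0.046441871732163395), 0.243, np.float64(2.891592653589793)) shift [-0.0044 -0.0002 -0.0001] roll -0.03122683758198974 dist 0.004454871628495129
(np.float64(-0.153142403869942), np.float64(-0.04791573931391), 0.243, np.float64(2.921592653589793)) shift [-0.0087 -0.0005 -0.0001] roll -0.061226837581989546 dist 0.008684497950448847
(np.float64(-0.1491343172937037), np.float64(-0.049269991701817326), 0.243, np.float64(2.951592653589793)) shift [-0.0129 -0.0007 -0.0001] roll -0.0912268375819898 dist 0.012914660951175537
(np.float64(-0.1450874127433801), np.float64(-0.05050341016014559), 0.243, np.float64(2.981592653589793)) shift [-0.0171 -0.0008 -0.0001] roll -0.1212268375819896 dist 0.017142565290072066
(np.float64(-0.14100533215990868), np.float64(-0.05161488469553553), 0.243, np.float64(3.0115926535897932)) shift [-0.0214 -0.0007 -0.0001] roll -0.15122683758198985 dist 0.021366875620481045
(np.float64(-0.13689174914028238), np.float64(-0.05260341505592751), 0.243, np.float64(3.041592653589793)) shift [-0.0256 -0.0005 -0.0001] roll -0.18122683758198965 dist 0.0255865112390909
(np.float64(-0.13275036563156034), np.float64(-0.053468111630721085), 0.243, np.float64(3.0715926535897933)) shift [-0.0298 -0.0002 -0.0001] roll -0.2112268375819899 dist 0.029800466361339182
(np.float64(-0.12858490859936542), np.float64(-0.054208196251364124), 0.243, np.float64(3.101592653589793)) shift [-0.034   0.0002 -0.0001] roll -0.2412268375819897 dist 0.034007764481312104
```

Call:
carry_out:
  moves:
    - [-0.0044,-0.0002,0,-0.03,0]
    - [-0.0087,-0.0005,0,-0.06,0]
    - [-0.0129,-0.0007,0,-0.09,0]
    - [-0.017,-0.0008,0,-0.12,0]
    - [-0.0214,-0.0007,0,-0.15,0]
    - [-0.0256,-0.0005,0,-0.18,0]
    - [-0.0298,-0.0002,0,-0.21,0]
    - [-0.033,0.0002,0,-0.24,0]

```text
clock: 10.65
tcp_pos: [0.5144, 0.0746, 0.2429]
orientation: [0.131, 3.139, -0.002]
contact_force: [-0.7, 0.5, 0.4]
grip_width: 0.0002
gripper_force: 0.3
```

```bash
python3 -c "
from h import *
plan(door(0,.14,0,.243))"
```

```text
t 10.65 tcp locker [-0.1295 -0.0539  0.2429] yaw 3.1001407909985055 F [-0.6837  0.5003  0.4478]
(np.float64(-0.123), np.float64(-0.05500000000000001), 0.243, 3.141592653589793) shift [-0.0065 -0.0008 -0.0001] roll -0.041451862591287636 dist 0.006550281362590768
```

Last few millimetres, slowly, to contact with the stop.

Call:
carry_out:
  moves:
    - [-0.0015,0,0,-0.01,0]
    - [-0.003,0,0,-0.02,0]
    - [-0.0045,0,0,-0.03,0]
    - [-0.006,0,0,-0.04,0]
    - [-0.007,0,0,-0.04,0]
    - [-0.0075,0,0,-0.04,0]
    - [-0.008,0,0,-0.04,0]
    - [-0.008,0,0,-0.04,0]

```text
clock: 11.45
tcp_pos: [0.5224, 0.0751, 0.2427]
orientation: [-0.069, -3.141, 0.0]
contact_force: [-2.5, -1.5, 2.1]
grip_width: -0.0001
gripper_force: 0.7
```

```bash
python3 -c "
from h import *
plan()"
```

```text
t 11.45 tcp locker [-0.1215 -0.0531  0.2427] yaw 3.139847850305512 F [-2.4667 -1.5059  2.1329]
```

Call:
carry_out:
  moves:
    - [-0.0004,0,0,0,0]
    - [-0.0008,0,0,0,0]
    - [-0.0012,0,0,0,0]
    - [-0.0016,0,0,0,0]
    - [-0.002,0,0,0,0]
    - [-0.002,0,0,0,0]
    - [-0.002,0,0,0,0]
    - [-0.002,0,0,0,0]

```text
clock: 12.25
tcp_pos: [0.523, 0.0752, 0.2426]
orientation: [-0.067, -3.137, 0.002]
contact_force: [-9.3, -1.0, 10.8]
grip_width: 0.0
gripper_force: 4.0
```

Force rose to 9 N with the tip stalled: the door is shut. Back off, rise, and go to the right of the knob.

Call:
carry_out:
  moves:
    - [0.012,0,0,0,0]
    - [0.03,0,-0.005,0,0]
    - [0.03,0,-0.04,0,0]
    - [0.03,0,-0.09,0,0]
    - [0.03,-0.03,-0.1,0,0]
    - [0.02,-0.07,-0.1,0,0]
    - [0.005,-0.11,-0.1,0,0]
    - [0.0,-0.13,-0.1,0,0]

```text
clock: 13.05
tcp_pos: [0.5195, -0.059, 0.3425]
orientation: [0.076, 3.139, -0.002]
contact_force: [0.3, -0.2, -0.3]
grip_width: -0.0002
gripper_force: 0.0
```

```bash
python3 -c "
from h import *
plan((-.122,-.185,.283,np.pi),(-.122,-.117,.283,np.pi))
a=r.grab_frame('top')[185:265,220:340,::-1];b=r.grab_frame('side')[215:335,230:350,::-1]
cv2.imwrite('pics/s3.png',np.hstack([cv2.resize(a,(400,267),interpolation=cv2.INTER_CUBIC),cv2.resize(b,(400,400),interpolation=cv2.INTER_CUBIC)[:267]]))"
```

```text
t 13.05 tcp locker [-0.1188 -0.1871  0.3425] yaw 3.135234587957339 F [ 0.3328 -0.1607 -0.2552]
(-0.122, -0.185, 0.283, 3.141592653589793) shift [0.0033 0.0022 0.0595] roll -0.006358065632454224 dist 0.05960950845003285
(-0.122, -0.117, 0.283, 3.141592653589793) shift [0.0037 0.0702 0.0594] roll -0.006358065632454224 dist 0.0920252940857653
```

View pics/s3.png

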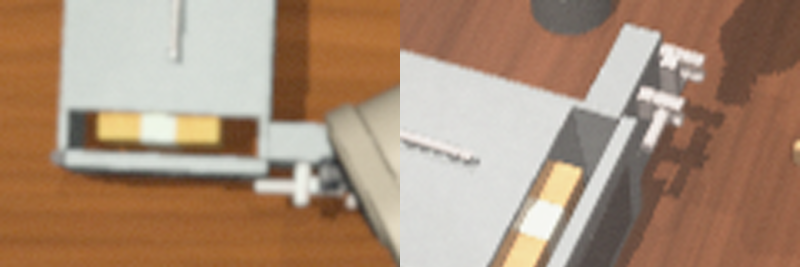

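The door panel lies flat across the doorway, with the carton inside behind it (crop rows 115–143); the bolt bar is still drawn back. Lower beside the knob.

Call:
carry_out:
  moves:
    - [0.0035,0,0.02,-0.006,0]
    - [0.0035,0,0.04,-0.006,0]
    - [0.0035,0,0.055,-0.006,0]
    - [0.0035,0,0.06,-0.006,0]
    - [0.0035,0.006,0.06,-0.006,0]
    - [0.0035,0.012,0.06,-0.006,0]
    - [0.0035,0.018,0.06,-0.006,0]
    - [0.0035,0.024,0.06,-0.006,0]

```text
clock: 13.95
tcp_pos: [0.5167, -0.0299, 0.2833]
orientation: [0.059, 3.14, 0.0]
contact_force: [-0.0, -0.4, -0.4]
grip_width: 0.0001
gripper_force: 0.0
```

Call:
carry_out:
  moves:
    - [0,0.004,0,0,0]
    - [0,0.008,0,0,0]
    - [0,0.012,0,0,0]
    - [0,0.016,0,0,0]
    - [0,0.02,0,0,0]
    - [0,0.024,0,0,0]
    - [0,0.028,0,0,0]
    - [0,0.032,0,0,0]

```text
clock: 14.75
tcp_pos: [0.5178, 0.0013, 0.2827]
orientation: [0.06, 3.141, -0.0]
contact_force: [0.6, -1.4, 1.0]
grip_width: -0.0002
gripper_force: 0.8
```

```bash
python3 -c "
from h import *
plan((-.122,-.117,.283,np.pi))"
```

```text
t 14.75 tcp locker [-0.123  -0.1269  0.2827] yaw 3.145595420834886 F [ 0.5657 -1.3994  0.9806]
(-0.122, -0.117, 0.283, 3.141592653589793) shift [-0.0011  0.0099 -0.0003] roll 0.004002767245093075 dist 0.009989224762603926
```

Pushing the bolt at about 1.4 N; continue to the end stop.

Call:
carry_out:
  moves:
    - [0,0.002,0,0,0]
    - [0,0.004,0,0,0]
    - [0,0.006,0,0,0]
    - [0,0.008,0,0,0]
    - [0,0.0095,0,0,0]
    - [0,0.011,0,0,0]
    - [0,0.012,0,0,0]
    - [0,0.012,0,0,0]

```text
clock: 15.55
tcp_pos: [0.5181, 0.0125, 0.2826]
orientation: [-0.061, -3.141, 0.002]
contact_force: [1.1, -4.6, 2.4]
grip_width: 0.0001
gripper_force: 2.3
```

Call:
carry_out:
  moves:
    - [0,0.0004,0,0,0]
    - [0,0.0008,0,0,0]
    - [0,0.0012,0,0,0]
    - [0,0.0016,0,0,0]
    - [0,0.002,0,0,0]
    - [0,0.002,0,0,0]
    - [0,0.002,0,0,0]
    - [0,0.002,0,0,0]

```text
clock: 16.35
tcp_pos: [0.5182, 0.0131, 0.2826]
orientation: [-0.063, -3.14, 0.006]
contact_force: [-0.6, -9.7, 6.0]
grip_width: 0.0002
gripper_force: 4.8
```

At the stop (9.7 N, no travel). Back off to the right, rise and clear the view.

Call:
carry_out:
  moves:
    - [0,-0.01,0,0,0]
    - [0,-0.03,0,0,0]
    - [0,-0.04,-0.03,0,0]
    - [0,-0.04,-0.07,0,0]
    - [0,-0.06,-0.11,0,0]
    - [0,-0.1,-0.13,0,0]
    - [0,-0.15,-0.13,0,0]
    - [0,-0.2,-0.13,0,0]

```text
clock: 17.15
tcp_pos: [0.5103, -0.1855, 0.4136]
orientation: [0.056, 3.139, 0.0]
contact_force: [0.1, 0.7, 0.3]
grip_width: -0.0002
gripper_force: 0.0
```

Call:
carry_out:
  moves:
    - [0,-0.03,0,0,0]
    - [0,-0.06,0,0,0]
    - [0,-0.08,0,0,0]
    - [0,-0.08,0,0,0]
    - [0,-0.08,0,0,0]
    - [0,-0.08,0,0,0]
    - [0,-0.08,0,0,0]
    - [0,-0.08,0,0,0]

```text
clock: 17.95
tcp_pos: [0.5077, -0.2636, 0.4128]
orientation: [0.057, 3.141, -0.0]
contact_force: [0.1, -0.3, -0.8]
grip_width: -0.0002
gripper_force: 0.0
```

```bash
python3 -c "
from h import *
for y in (-.137,-.097):
  k=T(P,[(-.121,y,.13)]);print((proj('top',k)-(220,185))*5,(proj('side',k)-(270,205))*5+[400,0])
a=r.grab_frame('top')[185:265,260:340,::-1];b=r.grab_frame('side')[205:285,270:350,::-1]
cv2.imwrite('pics/s4.png',np.hstack([cv2.resize(x,(400,400),interpolation=cv2.INTER_CUBIC) for x in(a,b)]))"
```

```text
[[491.8419 278.9162]] [[610.0657 117.7745]]
[[417.4173 276.2003]] [[580.3306 179.1224]]
```

View pics/s4.png

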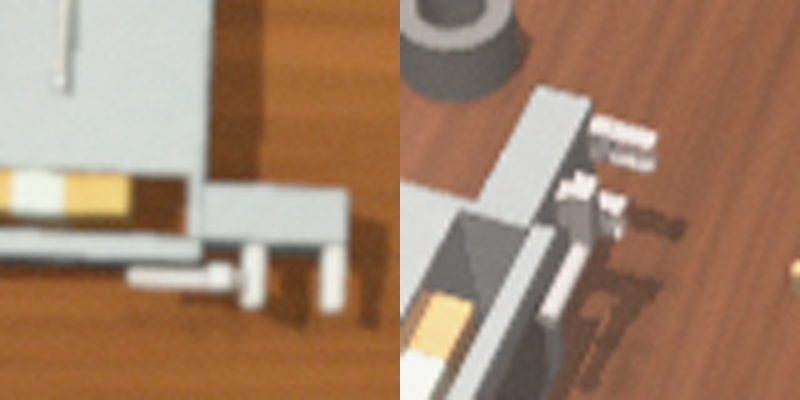

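The bolt bar now lies across the shut door (x≈130–240, row 275). The knob is at (220,275), matching the predicted fully-across position (217,276).

```bash
python3 -c "
from bench import r
print(r.hand_in())"
```

```text
the job is handed in; nothing more can be done
None
```

The carton is wholly inside the locker, the door was swung shut gently, the bolt is fully across, and the job was handed in at about 18 s with the hand clear; no verdict came back.

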